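# Lock the access cover with its two quarter-turn fasteners

### The arm

A 6-joint arm with a two-finger parallel gripper is mounted at the origin on a cart in front of the work surface, level with it; the furniture and walls round the work are solid. World frame = base frame: x ahead of the robot, y to its left, z up, the work surface at z = 0. Lengths are in m, angles in rad, forces in N, time in s.
With the tool pointing down it reaches from about 0.325 to 0.775 m from the base axis. Payload 5.5 kg.
Tool frame: the origin (TCP) lies between the finger pads; the fingertips stand 19 mm ahead of it and the grasp point (between the pads) is the TCP; z points along the fingers, y is the line along which they close (so a half turn about z gives the same grasp; the last joint's range is limited). The gripper opens to 85 mm and grips with 20 to 120 N. Pads are 22 mm wide; open, the fingers measure 114 mm over their backs; the gripper's body (76 mm by 85 mm) begins 54 mm behind the grasp point. The pads swing forward as they close: fully open they stand 13 mm farther back than shut.
Start: joints at [-1.218, 0.091, 1.231, -0, 1.82, -0.057], TCP at [0.239, -0.55, 0.25] pointing down, gripper open.
Joint ranges: [-2.87, 2.87], [-0.86, 2.18], [0.17, 2.46], [-1.51, 4.65], [0.06, 2.69], [-2.65, 2.65]. Speed limits (rad/s): [2.57, 2.57, 3.01, 3.14, 3.14, 3.14].

### API

Orientations are given as [roll, pitch, yaw] about the fixed x, y, z axes, in that order (R = Rz(yaw) Ry(pitch) Rx(roll)).
In Python, from cell import telemetry, optics, order gives the robot as it stands. The module is installed in compiled form; this text tells all that it offers.
- The arm moves only by the tool drive_tool, never from a script. Its argument "increments" is a list of rows, each a list of 7 numbers: the shift along the tool's x, y, z in m, then the turn, a rotation vector about the tool's x, y, z in rad, then the closure, from 0 (fully open) to 1 (shut). In form: [[x, y, z, ax, ay, az, gripper], ...]. A call has exactly 10 rows; each row is the pose to reach, as a shift and turn from the pose commanded when the call began, along the tool's axes at that moment; what a row does not reach only later rows make up. A row lasts 1/8 s, in which the tool goes at most 62.5 mm and 10.7 degrees, less where a joint would pass 70% of its speed; a pose out of reach is approached as far as the arm can. A call with a gripper value outside its range is refused whole. The fingers move at their own pace and stop on an object; the grip force is fixed at half the most. Time passes only in rows, so rows that repeat a pose let the fingers close, or fill a call up. It gives the time, the measured TCP pose, the force, the opening and the grip force at its end, in the units of the state.
- telemetry.get_state(): the state, without advancing time (a new reading comes with each control period).
- optics.snapshot(name): name is "side" or "top"; returns a dict with "frame" (400x640x3 uint8, blue, green, red), "fx", "fy", "cx", "cy" (pixels), "world_to_cam" (4x4, takes a point from world to camera coordinates). Camera axes: x right, y up, looking along -z (the intrinsics and any distortion apply to the point x, -y, -z); pixel columns grow to the right and rows downward; lengths in m; the calibration is good to about 2 mm. A picture is of the moment at which its call begins. There is no depth.
- order.job_done(): hands the job in; it is judged then, once.
The state is a dict: "time": time; "q": joint angles; "joint_velocities": joint speeds; "tau": joint torques, N m; "ee_pos": TCP position; "orientation": TCP orientation; "force": force on the tool from outside, world axes, zero at the start; "ft_torque": the same for the moment, N m; "finger_gap": opening from 0.0 (shut) to 1.0 (fully open); "grasp_force": force on a finger pad.
Only numpy, scipy, OpenCV 4.12 (cv2) and the standard library are available. Lean on these libraries where they do the work, as an engineer would, in place of code of your own. Each camera call takes 0.05 s, during which the arm holds its last target. There are 200 camera calls.

### The job

The access cover of the grey control housing on the bench has sprung up at the front. Set a fingertip in the slot of each of its two round fasteners, press the cover down fully with it first and, keeping it pressed down, turn the fastener a quarter turn clockwise (seen from above) to its stop, until both fasteners are locked and the cover stays shut by itself. Do it all by pushing: do not lift the cover open, and leave the things standing round the housing where they are.

Things in the scene. Friction and masses are not known exactly. Their poses are not given: they have to be found in the camera images.
- housing: grey steel box fixed to the bench, 230 (x) x 310 (y) x 88 mm high; origin under its centre at bench height; -x its front, +y its left, z up. The 6 mm aluminium cover on it (234 x 314) is hinged along its rear edge, the axis 105 mm behind the origin, 88 mm up. The fasteners' axes lie 65 mm in front of the origin, 85 mm to its left and right
- cover (a joint): angle of the cover in rad: 0 shut on its gasket, grows as the front rises. A spring holds it at about 0.1; pressing it to 0 takes 5 to 6 N at a fastener. The soft gasket lets it go on to -0.02 (3.5 mm lower at the fasteners, hard stop). Press it to 0 or a little below for a tongue to pass under its ledge (rounded: forgives 1 to 2 mm). Locked and let go it rests near 0
- left_fastener (a joint): turn of the left fastener in rad: 0 unlocked (slot front to back), grows clockwise seen from above, 1.571 the locked stop (slot left to right). Starts at 0 to 0.45, stays where left; needs about 0.1 N m plus friction. In the last third of the turn its tongue passes under a ledge of the housing and holds the cover; with the cover up it jams on the ledge or passes above it
- right_fastener (a joint): turn of the right fastener in rad: 0 unlocked (slot front to back), grows clockwise seen from above, 1.571 the locked stop (slot left to right). Starts at 0 to 0.45, stays where left; needs about 0.1 N m plus friction. In the last third of the turn its tongue passes under a ledge of the housing and holds the cover; with the cover up it jams on the ledge or passes above it
- left_slot (a point): left fastener: dark steel disc, 100 mm across, on the cover. A slot 38 wide, 18 deep, open at both ends, crosses it. Point: on its axis, on the slot's floor; x along the slot (to the rear at joint 0), z up; moves with it. Floor 99 mm above the bench with the cover shut, about 17 more when up. A fingertip set in 30 mm from the axis and led round in an arc turns it, pushing the slot's side
- right_slot (a point): right fastener: the same as the left (disc 100 mm, slot 38 wide and 18 deep, floor 99 mm above the bench with the cover shut, also turning clockwise to lock). Point: on its axis, on the slot's floor; x along the slot (to the rear at joint 0), z up; moves with cover and fastener. A fingertip narrower than a slot must be led past the quarter turn by its play
- screw_jar_2: bystander: clear jar of screws with a blue lid, 65 mm across, 80 high, right of the housing; origin under its centre
- box_white: bystander: small white carton 50 x 62 x 51, left of the housing; origin under its centre
- sanding_block: bystander: brown sanding block 62 x 112 x 32, right of the housing; origin under its centre
- screwdriver_red: bystander: screwdriver with a red handle, 210 long, 31 high, lying in front of the housing; origin under its centre
- ring_spanner_13: bystander: steel spanner 177 x 27 x 7, lying in front of the housing; origin under its centre

How it is judged:
By the outcome, as a careful person would: the job done as asked, in the order asked, and still so for the second after the job is handed in, with the robot touching nothing.
It also fails if it takes over 58 s, if anything falls off the work surface, if the arm or the gripper's body presses on something with over 40 N, if the wrist force passes 120 N, or if a joint passes its speed limit or range.

## Working session

There is one attempt and no reset: what is moved stays moved. The work goes in short steps, Python scripts to look and compute and a tool call to move; the robot and the scene stay as the last step left them, time stands still between calls to the robot, and variables do not carry over. Pictures are saved under pics/ and viewed, at most 10 in all, crops included, and the job is handed in when it is done.

Besides the shell and the picture viewer there is one more tool, called after "Emit:" as name(argument=value, ...), one argument or row to a line, values as JSON. drive_tool: Moves the arm, as the interface text tells. Its arguments: {"type":"object","properties":{"increments":{"type":"array"}},"required":["increments"]}

```bash
mkdir -p pics
python3 - <<'E'
from cell import telemetry, optics
import cv2, numpy as np
s=telemetry.get_state(); print({k:np.round(v,3) for k,v in s.items()})
for n in("top","side"):
    d=optics.snapshot(n); cv2.imwrite(f"pics/{n}0.png",d["frame"]); print(n,d["fx"],d["fy"],d["cx"],d["cy"],[k for k in d]); print(np.round(d["world_to_cam"],4).tolist())
E
```

```text
{'time': np.float64(0.0), 'q': array([-1.218,  0.092,  1.232, -0.   ,  1.82 , -0.057]), 'joint_velocities': array([ 0.001, -0.   , -0.001, -0.   , -0.   ,  0.002]), 'tau': array([ 0.0000e+00, -4.5873e+01, -4.1802e+01, -0.0000e+00,  1.2000e-02,
       -0.0000e+00]), 'ee_pos': array([ 0.239, -0.55 ,  0.249]), 'orientation': array([-3.14, -0.  ,  0.41]), 'force': array([-0.066,  0.796, -0.209]), 'ft_torque': array([-0.005, -0.035, -0.017]), 'grasp_force': np.float64(0.0), 'finger_gap': np.float64(1.003)}
top 367.78284405917987 367.78284405917987 322.5220588175355 203.0729000423586 ['frame', 'fx', 'fy', 'cx', 'cy', 'world_to_cam']
[[-0.0202, -0.9998, 0.0045, 0.0322], [0.983, -0.019, 0.1828, -0.5548], [-0.1826, 0.0081, 0.9831, -0.8996], [0.0, 0.0, 0.0, 1.0]]
side 392.18884482422624 392.18884482422624 314.75364692818397 202.51327595320728 ['frame', 'fx', 'fy', 'cx', 'cy', 'world_to_cam']
[[-0.7192, -0.6947, 0.0108, 0.407], [0.5881, -0.6004, 0.5419, -0.3631], [-0.3699, 0.3961, 0.8404, -0.8515], [0.0, 0.0, 0.0, 1.0]]
```

View pics/top0.png

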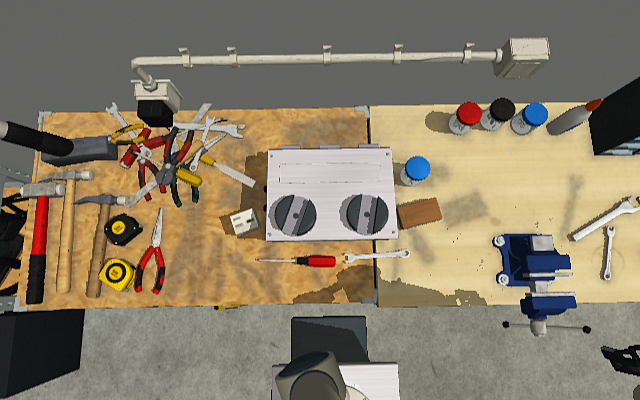

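View pics/side0.png

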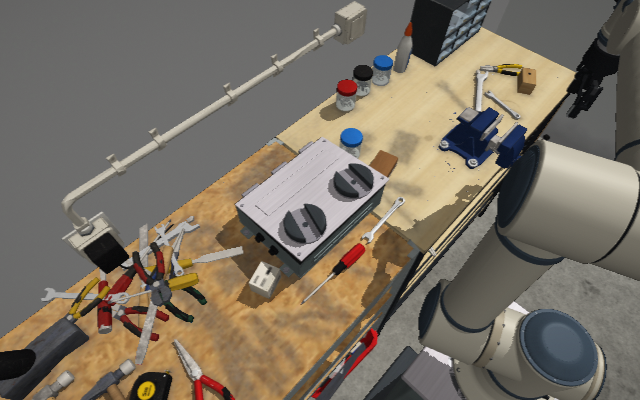

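```bash
cat > h.py <<'E'
import numpy as np, cv2
from cell import telemetry, optics
def ray(d,u,v,z):
    W=np.array(d["world_to_cam"]);R=W[:3,:3];t=W[:3,3]
    c=-R.T@t; r=R.T@np.array([(u-d["cx"])/d["fx"],-(v-d["cy"])/d["fy"],-1.])
    return c+r*(z-c[2])/r[2]
def proj(d,p):
    W=np.array(d["world_to_cam"]);q=W[:3,:3]@np.array(p)+W[:3,3]
    return np.array([d["cx"]+d["fx"]*q[0]/-q[2], d["cy"]+d["fy"]*q[1]/q[2]])
def crop(d,u0,v0,u1,v1,k,name):
    cv2.imwrite(name,cv2.resize(d["frame"][v0:v1,u0:u1],None,fx=k,fy=k,interpolation=cv2.INTER_CUBIC))
E
python3 - <<'E'
from h import *
t=optics.snapshot("top"); s=optics.snapshot("side")
crop(t,255,135,410,275,5,"pics/t1.png"); crop(s,225,130,415,280,4,"pics/s1.png")
for d,box in((t,(268,175,400,245)),(s,(270,150,385,250))):
    u0,v0,u1,v1=box; g=cv2.cvtColor(d["frame"],cv2.COLOR_BGR2GRAY)[v0:v1,u0:u1]
    m=(g<110).astype(np.uint8)*255
    m=cv2.morphologyEx(m,cv2.MORPH_CLOSE,cv2.getStructuringElement(cv2.MORPH_ELLIPSE,(5,5)))
    for c in cv2.findContours(m,cv2.RETR_EXTERNAL,cv2.CHAIN_APPROX_NONE)[0]:
        if cv2.contourArea(c)>300:
            e=cv2.fitEllipse(cv2.convexHull(c)); x,y=e[0][0]+u0,e[0][1]+v0
            print(np.round([x,y,*e[1],e[2],cv2.contourArea(c)],1),ray(d,x,y,.13).round(4))
E
```

```text
[302.8 218.1  23.6  37.6  24.  528.5] [0.5056 0.0689 0.13  ]
[374.6 215.5  24.5  37.7  13.3 548. ] [ 0.5086 -0.1001  0.13  ]
[284.2 212.2  19.2  35.8  15.7 363.5] [0.5207 0.1126 0.13  ]
[353.1 208.7  19.2  44.1 177.8 356.5] [ 0.5257 -0.05    0.13  ]
[ 304.4  223.6   40.3   43.8   75.8 1130. ] [0.5108 0.093  0.13  ]
[356.  219.3  31.4  95.4  51.8 912. ] [0.4341 0.002  0.13  ]
[ 360.7  174.3   38.7   65.    53.  1084. ] [ 0.5103 -0.1043  0.13  ]
```

View pics/t1.png

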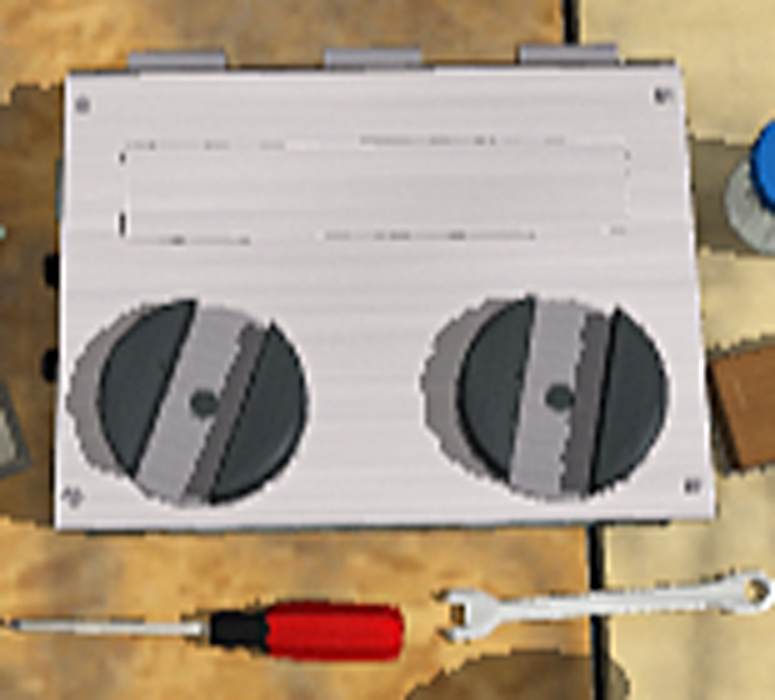

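View pics/s1.png

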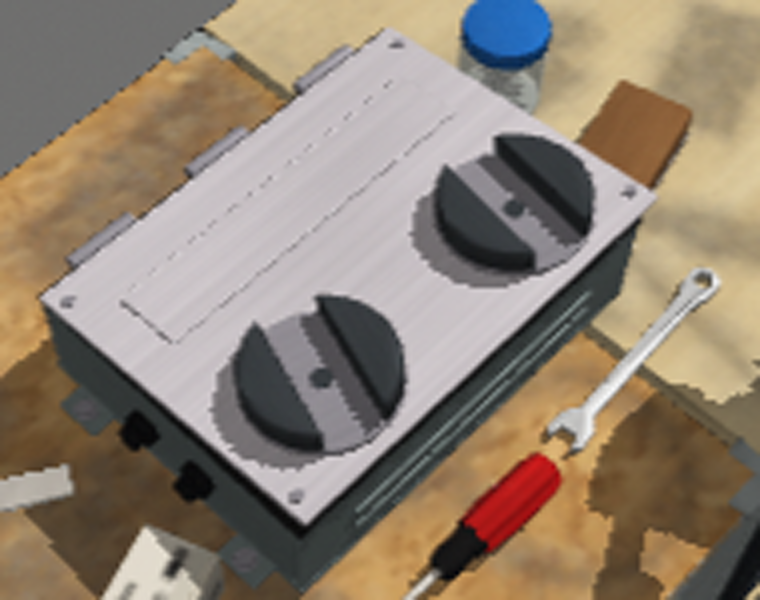

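Run:
```python
from h import *
from scipy.optimize import least_squares
t=optics.snapshot("top"); s=optics.snapshot("side")
P=[]
for n,a,b in(("L",(204/5+255,403/5+135),(320/4+225,377/4+130)),("R",(558/5+255,398/5+135),(514/4+225,208/4+130))):
    a=np.array(a)-.4;b=np.array(b)-.4
    r=least_squares(lambda p:np.r_[proj(t,p)-a,proj(s,p)-b],[.5,0,.12]); P.append(r.x)
    print(n,r.x.round(4),np.round(r.fun,2), "top@.116",ray(t,*a,.116).round(4),"side@.116",ray(s,*b,.116).round(4))
d=P[0]-P[1];print("dist",np.linalg.norm(d),"yaw",np.arctan2(-d[0],d[1]))
f=lambda u,v,z:ray(t,u/5+254.6,v/5+134.6,z)
for n,q in(("L",[(195,300),(135,475),(272,325),(210,500)]),("R",[(532,297),(512,485),(615,310),(592,490)])):
    p=[f(*x,.134) for x in q]
    for i in(0,2):
        e=p[i]-p[i+1];print(n,"slot dir",np.arctan2(e[1],e[0]).round(3),p[i].round(3),p[i+1].round(3))
# cover corners (top view), front ~ .117, rear ~.094
for n,u,v,z in(("RL",63,73,.094),("RR",680,65,.094),("FL",57,528,.115),("FR",716,520,.115)):print(n,f(u,v,z).round(4))
```

```text
L [0.5155 0.0874 0.1159] [-0.1  -0.17  0.18  0.06] top@.116 [0.515  0.0872 0.116 ] side@.116 [0.5158 0.0876 0.116 ]
R [ 0.5141 -0.082   0.1173] [-0.03 -0.05  0.06  0.02] top@.116 [ 0.5142 -0.0822  0.116 ] side@.116 [ 0.5148 -0.0827  0.116 ]
dist 0.1693750138223564 yaw -0.00821030396806702
L slot dir -0.331 [0.562 0.09  0.134] [0.479 0.118 0.134]
L slot dir -0.349 [0.549 0.054 0.134] [0.467 0.083 0.134]
R slot dir -0.143 [ 0.56  -0.07   0.134] [ 0.471 -0.057  0.134]
R slot dir -0.172 [ 0.553 -0.109  0.134] [ 0.468 -0.094  0.134]
RL [0.6889 0.1589 0.094 ]
RR [ 0.6873 -0.1542  0.094 ]
FL [0.4569 0.157  0.115 ]
FR [ 0.4544 -0.1547  0.115 ]
```

Emit:
drive_tool(
  increments=[
    [0.0256, -0.026, 0, 0, 0, -0.119, 1],
    [0.0512, -0.052, 0, 0, 0, -0.238, 1],
    [0.0768, -0.078, 0, 0, 0, -0.357, 1],
    [0.1024, -0.104, 0, 0, 0, -0.476, 1],
    [0.128, -0.13, 0, 0, 0, -0.595, 1],
    [0.1536, -0.156, 0, 0, 0, -0.714, 1],
    [0.1792, -0.182, 0, 0, 0, -0.833, 1],
    [0.2048, -0.208, 0, 0, 0, -0.952, 1],
    [0.2304, -0.234, 0, 0, 0, -1.071, 1],
    [0.256, -0.26, 0, 0, 0, -1.19, 1],
  ],
)

```text
time: 1.55
ee_pos: [0.3705, -0.2087, 0.2504]
orientation: [3.141, 0.0, 1.604]
force: [0.1, 0.1, -0.4]
finger_gap: 0.0
grasp_force: 0.0
```

```bash
cat >> h.py <<'E'
def inc(cur,*tg):
    "cur, targets: (x,y,z,yaw), tool straight down; prints tool-frame shift and turn"
    x,y,z,w=cur
    for a,b,c,v in tg:
        dx,dy=a-x,b-y
        print(np.round([dx*np.cos(w)+dy*np.sin(w),dx*np.sin(w)-dy*np.cos(w),z-c,w-v],4).tolist())
def st():
    s=telemetry.get_state()
    for k in("time","q","ee_pos","orientation","force","ft_torque","finger_gap"):print(k,np.round(s[k],4))
E
python3 -c "
from h import *
st()
inc((.370,-.210,.25,1.60),(.487,.0975,.25,2.80))"
```

```text
time 1.55
q [-5.9310e-01 -3.8190e-01  1.6587e+00  1.0000e-04  1.8644e+00 -6.2590e-01]
ee_pos [ 0.3705 -0.2087  0.2504]
orientation [3.1412e+00 2.0000e-04 1.6036e+00]
force [ 0.0632  0.1062 -0.3956]
ft_torque [ 0.0063 -0.0809  0.0118]
finger_gap 0.0003
[0.304, 0.1259, 0.0, -1.2]
```

Emit:
drive_tool(
  increments=[
    [0.0303, 0.0126, 0.006, 0, 0, -0.12, 1],
    [0.0606, 0.0252, 0.012, 0, 0, -0.24, 1],
    [0.0909, 0.0378, 0.018, 0, 0, -0.36, 1],
    [0.1212, 0.0504, 0.024, 0, 0, -0.48, 1],
    [0.1515, 0.063, 0.03, 0, 0, -0.6, 1],
    [0.1818, 0.0756, 0.036, 0, 0, -0.72, 1],
    [0.2121, 0.0882, 0.042, 0, 0, -0.84, 1],
    [0.2424, 0.1008, 0.048, 0, 0, -0.96, 1],
    [0.2727, 0.1134, 0.054, 0, 0, -1.08, 1],
    [0.303, 0.126, 0.06, 0, 0, -1.2, 1],
  ],
)

```text
time: 2.8
ee_pos: [0.4877, 0.0977, 0.1901]
orientation: [3.142, 0.0, 2.804]
force: [-0.4, -0.3, 0.8]
finger_gap: -0.001
grasp_force: 0.0
```

```bash
python3 -c "
from h import *
st()
s=optics.snapshot('side'); crop(s,225,80,415,230,4,'pics/s2.png')"
```

```text
time 2.8
q [ 1.2940e-01 -1.9060e-01  1.6094e+00 -1.0000e-04  1.7226e+00 -1.1037e+00]
ee_pos [0.4877 0.0977 0.1901]
orientation [3.1415e+00 3.0000e-04 2.8038e+00]
force [-0.4005 -0.2518  0.7696]
ft_torque [ 0.014   0.0276 -0.037 ]
finger_gap -0.0009
```

View pics/s2.png

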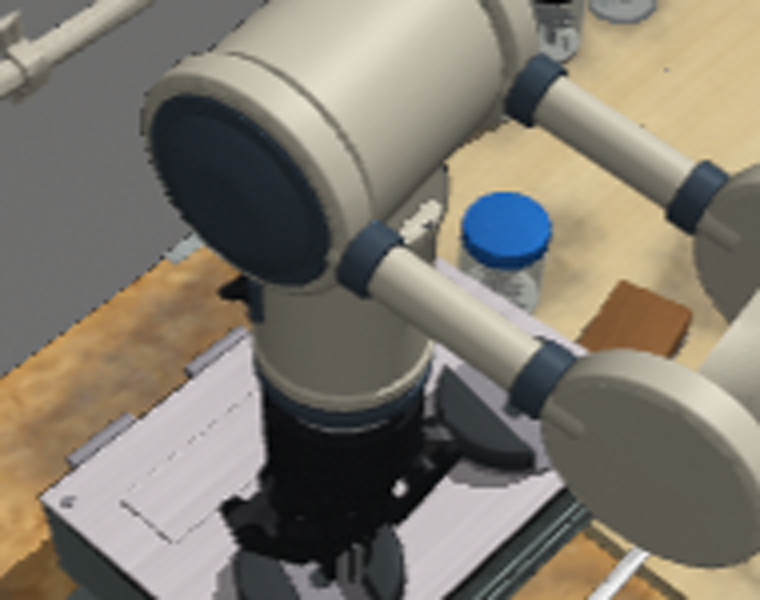

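Emit:
drive_tool(
  increments=[
    [0, 0, 0.012, 0, 0, 0, 1],
    [0, 0, 0.024, 0, 0, 0, 1],
    [0, 0, 0.034, 0, 0, 0, 1],
    [0, 0, 0.042, 0, 0, 0, 1],
    [0, 0, 0.048, 0, 0, 0, 1],
    [0, 0, 0.052, 0, 0, 0, 1],
    [0, 0, 0.055, 0, 0, 0, 1],
    [0, 0, 0.058, 0, 0, 0, 1],
    [0, 0, 0.06, 0, 0, 0, 1],
    [0, 0, 0.06, 0, 0, 0, 1],
  ],
)

```text
time: 4.1
ee_pos: [0.4874, 0.0967, 0.1303]
orientation: [3.142, -0.0, 2.8]
force: [-1.6, 0.8, 2.7]
finger_gap: 0.001
grasp_force: 0.9
```

Emit:
drive_tool(
  increments=[
    [0, 0, 0.002, 0, 0, 0, 1],
    [0, 0, 0.004, 0, 0, 0, 1],
    [0, 0, 0.006, 0, 0, 0, 1],
    [0, 0, 0.008, 0, 0, 0, 1],
    [0, 0, 0.01, 0, 0, 0, 1],
    [0, 0, 0.011, 0, 0, 0, 1],
    [0, 0, 0.012, 0, 0, 0, 1],
    [0, 0, 0.013, 0, 0, 0, 1],
    [0, 0, 0.013, 0, 0, 0, 1],
    [0, 0, 0.013, 0, 0, 0, 1],
  ],
)

```text
time: 5.35
ee_pos: [0.4874, 0.0967, 0.1174]
orientation: [3.141, -0.0, 2.8]
force: [-4.7, 0.6, 4.6]
finger_gap: 0.0
grasp_force: 2.4
```

```bash
python3 -c "
from h import *
st()"
```

```text
time 5.35
q [ 1.2730e-01 -1.7450e-01  1.7241e+00  1.0000e-04  1.5919e+00 -1.1017e+00]
ee_pos [0.4874 0.0967 0.1174]
orientation [ 3.1415 -0.      2.7999]
force [-4.6625  0.5628  4.6454]
ft_torque [ 0.0655  0.6788 -0.0812]
finger_gap 0.0002
```

```bash
cat >> h.py <<'E'
def arc(cur,axis,a0,a1,lead0,lead1,z,n=10,r=.03):
    "fingertip at the front end of the slot; position angle a, finger orientation a+lead"
    for k in range(1,n+1):
        f=k/n;a=a0+(a1-a0)*f;l=lead0+(lead1-lead0)*f
        inc(cur,(axis[0]-r*np.cos(a),axis[1]-r*np.sin(a),cur[2]+(z-cur[2])*min(1,2*f),np.pi+a+l))
E
python3 -c "
from h import *
arc((.4875,.0972,.1173,2.80),(.513,.0875),-.34,-.85,0,.13,.1158)"
```

```text
[0.0027, 0.0009, 0.0003, 0.0364]
[0.0026, 0.0024, 0.0006, 0.0744]
[0.0024, 0.0039, 0.0009, 0.1124]
[0.0021, 0.0054, 0.0012, 0.1504]
[0.0018, 0.0069, 0.0015, 0.1884]
[0.0013, 0.0084, 0.0015, 0.2264]
[0.0008, 0.0098, 0.0015, 0.2644]
[0.0003, 0.0113, 0.0015, 0.3024]
[-0.0004, 0.0127, 0.0015, 0.3404]
[-0.0011, 0.014, 0.0015, 0.3784]
```

Emit:
drive_tool(
  increments=[
    [0, 0, 0.0007, 0, 0, 0, 1],
    [0, 0, 0.0015, 0, 0, 0, 1],
    [0, 0, 0.0015, 0, 0, 0, 1],
    [0.0025, 0.001, 0.0015, 0, 0, 0.036, 1],
    [0.0025, 0.0024, 0.0015, 0, 0, 0.074, 1],
    [0.0024, 0.0039, 0.0015, 0, 0, 0.112, 1],
    [0.0021, 0.0054, 0.0015, 0, 0, 0.15, 1],
    [0.0018, 0.0069, 0.0015, 0, 0, 0.188, 1],
    [0.0013, 0.0084, 0.0015, 0, 0, 0.226, 1],
    [0.0008, 0.0098, 0.0015, 0, 0, 0.264, 1],
  ],
)

```text
time: 6.6
ee_pos: [0.4905, 0.1052, 0.116]
orientation: [-3.141, 0.002, 2.534]
force: [-2.5, -3.3, 5.4]
finger_gap: 0.001
grasp_force: 2.9
```

```bash
python3 -c "
from h import *
st()
arc((.4907,.1061,.1158,2.536),(.513,.0875),-.697,-1.15,.091,.15,.1158)"
```

```text
time 6.6
q [ 0.1448 -0.1614  1.7149 -0.0021  1.5871 -0.8182]
ee_pos [0.4905 0.1052 0.116 ]
orientation [-3.1407e+00  2.2000e-03  2.5338e+00]
force [-2.513  -3.2737  5.3553]
ft_torque [-0.5978  0.3834  0.0032]
finger_gap 0.0011
[0.0008, 0.0015, 0.0, 0.0398]
[0.0006, 0.0028, 0.0, 0.0792]
[0.0003, 0.0042, 0.0, 0.1186]
[-0.0, 0.0055, 0.0, 0.158]
[-0.0004, 0.0068, 0.0, 0.1974]
[-0.0009, 0.0081, 0.0, 0.2368]
[-0.0014, 0.0093, 0.0, 0.2762]
[-0.002, 0.0106, 0.0, 0.3156]
[-0.0026, 0.0118, 0.0, 0.355]
[-0.0033, 0.0129, 0.0, 0.3944]
```

Emit:
drive_tool(
  increments=[
    [0.0008, 0.0015, 0.0005, 0, 0, 0.04, 1],
    [0.0006, 0.0028, 0.0008, 0, 0, 0.079, 1],
    [0.0003, 0.0042, 0.0008, 0, 0, 0.119, 1],
    [0, 0.0055, 0.0008, 0, 0, 0.158, 1],
    [-0.0004, 0.0068, 0.0008, 0, 0, 0.197, 1],
    [-0.0009, 0.0081, 0.0008, 0, 0, 0.237, 1],
    [-0.0014, 0.0093, 0.0008, 0, 0, 0.276, 1],
    [-0.002, 0.0106, 0.0008, 0, 0, 0.316, 1],
    [-0.0026, 0.0118, 0.0008, 0, 0, 0.355, 1],
    [-0.0033, 0.0129, 0.0008, 0, 0, 0.394, 1],
  ],
)

```text
time: 7.85
ee_pos: [0.5006, 0.1134, 0.1153]
orientation: [-3.141, 0.003, 2.139]
force: [-3.4, -5.1, 6.0]
finger_gap: 0.001
grasp_force: 4.3
```

```bash
python3 -c "
from h import *
st()
arc((.5007,.1149,.115,2.142),(.513,.0875),-1.15,-1.65,.15,.15,.115)"
```

```text
time 7.85
q [ 0.1583 -0.1285  1.6865 -0.0031  1.5827 -0.4101]
ee_pos [0.5006 0.1134 0.1153]
orientation [-3.1412  0.0032  2.1391]
force [-3.4387 -5.1051  5.9509]
ft_torque [-0.7956  0.497  -0.0523]
finger_gap 0.0014
[-0.0003, 0.0015, 0.0, 0.0504]
[-0.0006, 0.003, 0.0, 0.1004]
[-0.001, 0.0044, 0.0, 0.1504]
[-0.0015, 0.0058, 0.0, 0.2004]
[-0.0021, 0.0072, 0.0, 0.2504]
[-0.0027, 0.0086, 0.0, 0.3004]
[-0.0034, 0.0099, 0.0, 0.3504]
[-0.0041, 0.0112, 0.0, 0.4004]
[-0.0049, 0.0125, 0.0, 0.4504]
[-0.0058, 0.0137, 0.0, 0.5004]
```

Emit:
drive_tool(
  increments=[
    [-0.0003, 0.0015, 0.0003, 0, 0, 0.05, 1],
    [-0.0006, 0.003, 0.0004, 0, 0, 0.1, 1],
    [-0.001, 0.0044, 0.0004, 0, 0, 0.15, 1],
    [-0.0015, 0.0058, 0.0004, 0, 0, 0.2, 1],
    [-0.0021, 0.0072, 0.0004, 0, 0, 0.25, 1],
    [-0.0027, 0.0086, 0.0004, 0, 0, 0.3, 1],
    [-0.0034, 0.0099, 0.0004, 0, 0, 0.35, 1],
    [-0.0041, 0.0112, 0.0004, 0, 0, 0.4, 1],
    [-0.0049, 0.0125, 0.0004, 0, 0, 0.45, 1],
    [-0.0058, 0.0137, 0.0004, 0, 0, 0.5, 1],
  ],
)

```text
time: 9.1
ee_pos: [0.5147, 0.1159, 0.1148]
orientation: [-3.141, 0.003, 1.639]
force: [-5.6, -5.5, 7.5]
finger_gap: 0.002
grasp_force: 5.4
```

```bash
python3 -c "
from h import *
st()
t=optics.snapshot('top'); s=optics.snapshot('side')
a=t['frame'][150:260,260:405];b=s['frame'][130:280,230:420]
cv2.imwrite('pics/c3.png',np.hstack([cv2.resize(a,(400,303)),cv2.resize(b,(384,303))]))
arc((.5154,.1174,.1146,1.642),(.513,.0875),-1.65,-1.85,.15,.26,.1146)"
```

```text
time 9.1
q [ 0.1587 -0.0876  1.6493 -0.0028  1.5806  0.0906]
ee_pos [0.5147 0.1159 0.1148]
orientation [-3.1411e+00  2.9000e-03  1.6389e+00]
force [-5.5655 -5.5117  7.5196]
ft_torque [-0.8544  0.8431  0.0087]
finger_gap 0.002
[-0.0001, 0.0006, 0.0, 0.0094]
[-0.0002, 0.0012, 0.0, 0.0184]
[-0.0003, 0.0017, 0.0, 0.0274]
[-0.0004, 0.0023, 0.0, 0.0364]
[-0.0006, 0.0029, 0.0, 0.0454]
[-0.0007, 0.0035, 0.0, 0.0544]
[-0.0009, 0.0041, 0.0, 0.0634]
[-0.0011, 0.0046, 0.0, 0.0724]
[-0.0013, 0.0052, 0.0, 0.0814]
[-0.0015, 0.0058, 0.0, 0.0904]
```

View pics/c3.png

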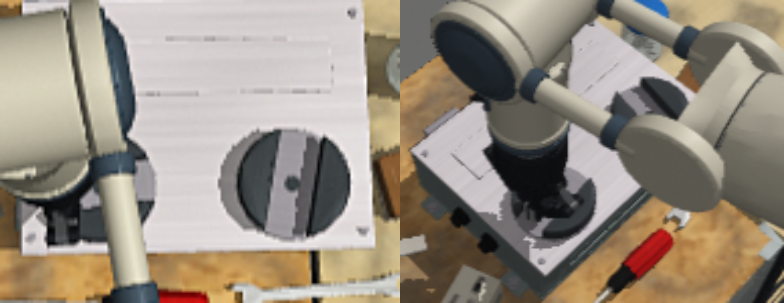

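Emit:
drive_tool(
  increments=[
    [-0.0001, 0.0006, 0, 0, 0, 0.01, 1],
    [-0.0002, 0.0012, 0, 0, 0, 0.02, 1],
    [-0.0003, 0.0017, 0, 0, 0, 0.03, 1],
    [-0.0004, 0.0023, 0, 0, 0, 0.04, 1],
    [-0.0006, 0.0029, 0, 0, 0, 0.045, 1],
    [-0.0007, 0.0035, 0, 0, 0, 0.054, 1],
    [-0.0009, 0.0041, 0, 0, 0, 0.063, 1],
    [-0.0011, 0.0046, 0, 0, 0, 0.072, 1],
    [-0.0013, 0.0052, 0, 0, 0, 0.081, 1],
    [-0.0015, 0.0058, 0, 0, 0, 0.09, 1],
  ],
)

```text
time: 10.45
ee_pos: [0.5183, 0.1155, 0.1146]
orientation: [-3.135, 0.002, 1.551]
force: [-16.7, -2.6, 11.3]
finger_gap: -0.001
grasp_force: 11.9
```

```bash
python3 -c "
from h import *
st()"
```

```text
time 10.45
q [ 1.5570e-01 -7.3300e-02  1.6363e+00 -9.0000e-04  1.5850e+00  1.7530e-01]
ee_pos [0.5183 0.1155 0.1146]
orientation [-3.1354e+00  2.0000e-03  1.5512e+00]
force [-16.6572  -2.5808  11.3424]
ft_torque [-0.4962  2.5242 -0.0157]
finger_gap -0.0013
```

Emit:
drive_tool(
  increments=[
    [0, -0.003, 0, 0, 0, 0, 1],
    [0, -0.006, 0, 0, 0, 0, 1],
    [0, -0.006, -0.005, 0, 0, 0, 1],
    [0, -0.006, -0.015, 0, 0, 0, 1],
    [0, -0.006, -0.03, 0, 0, 0, 1],
    [0, -0.006, -0.045, 0, 0, 0, 1],
    [0, -0.006, -0.06, 0, 0, 0, 1],
    [0, -0.006, -0.075, 0, 0, 0, 1],
    [0, -0.006, -0.08, 0, 0, 0, 1],
    [0, -0.006, -0.08, 0, 0, 0, 1],
  ],
)

```text
time: 11.7
ee_pos: [0.5147, 0.1165, 0.1949]
orientation: [3.141, -0.0, 1.552]
force: [-0.6, 0.2, -0.7]
finger_gap: -0.005
grasp_force: 0.0
```

```bash
python3 -c "
from h import *
st()
p=telemetry.get_state()
inc((*p['ee_pos'],p['orientation'][2]),(.4829,-.0779,.19,2.986))"
```

```text
time 11.7
q [ 0.1581 -0.1084  1.5267  0.      1.7226  0.177 ]
ee_pos [0.5147 0.1165 0.1949]
orientation [ 3.1410e+00 -1.0000e-04  1.5518e+00]
force [-0.6419  0.23   -0.709 ]
ft_torque [ 0.0027 -0.009  -0.0248]
finger_gap -0.0054
[-0.1949, -0.0281, 0.0049, -1.4342]
```

Emit:
drive_tool(
  increments=[
    [-0.0195, -0.0028, 0, 0, 0, -0.143, 1],
    [-0.039, -0.0056, 0, 0, 0, -0.287, 1],
    [-0.0585, -0.0084, 0, 0, 0, -0.43, 1],
    [-0.078, -0.0112, 0, 0, 0, -0.574, 1],
    [-0.0975, -0.014, 0, 0, 0, -0.717, 1],
    [-0.117, -0.0169, 0, 0, 0, -0.86, 1],
    [-0.1364, -0.0197, 0, 0, 0, -1.004, 1],
    [-0.1559, -0.0225, 0, 0, 0, -1.147, 1],
    [-0.1754, -0.0253, 0, 0, 0, -1.29, 1],
    [-0.195, -0.028, 0.005, 0, 0, -1.434, 1],
  ],
)

```text
time: 12.95
ee_pos: [0.4826, -0.0786, 0.189]
orientation: [3.142, -0.001, 2.991]
force: [0.8, -0.2, -0.3]
finger_gap: 0.004
grasp_force: 0.0
```

```bash
python3 -c "
from h import *
st()
t=optics.snapshot('top'); s=optics.snapshot('side')
a=t['frame'][150:260,260:405];b=s['frame'][130:280,230:420]
cv2.imwrite('pics/c4.png',np.hstack([cv2.resize(a,(400,303)),cv2.resize(b,(384,303))]))"
```

```text
time 12.95
q [-0.2311 -0.213   1.6309  0.      1.7244 -1.6508]
ee_pos [ 0.4826 -0.0786  0.189 ]
orientation [ 3.1415e+00 -6.0000e-04  2.9905e+00]
force [ 0.832  -0.1536 -0.3231]
ft_torque [-0.0648  0.0033  0.0134]
finger_gap 0.0035
```

View pics/c4.png

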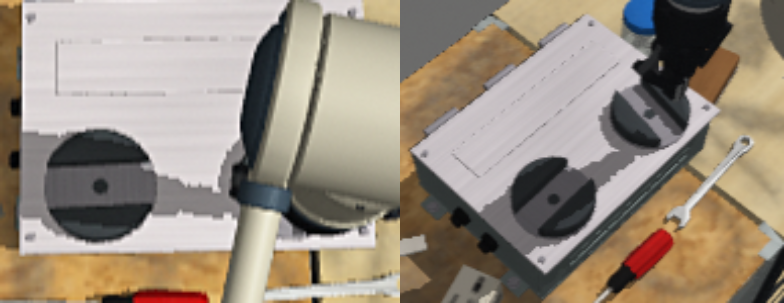

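Run:
```python
from h import *
t=optics.snapshot('top'); s=optics.snapshot('side')
a=t['frame'][180:245,268:330]; cv2.imwrite('pics/t5.png',cv2.resize(a,None,fx=9,fy=9,interpolation=cv2.INTER_CUBIC))
```

```text
(no output)
```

View pics/t5.png

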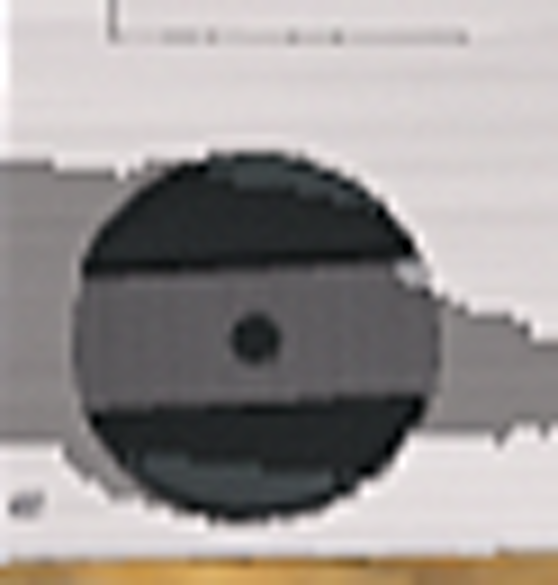

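Run:
```python
from h import *
t=optics.snapshot('top'); s=optics.snapshot('side')
f=lambda u,v,z:ray(t,u/9+267.55,v/9+179.55,z)
for p,q,z in(((85,275),(410,258),.099),((90,412),(425,398),.117),((60,558),(555,545),.094)):
    e=f(*q,z)-f(*p,z);print(np.arctan2(e[0],-e[1]))
print(f(255,337,.099))
# pip in side view
g=cv2.cvtColor(s['frame'],cv2.COLOR_BGR2GRAY)[222:236,296:314];print(g)
```

```text
0.03359135858100476
0.022416017892791757
0.00637480781125055
[0.51321073 0.08715879 0.099     ]
[[32 29 26 26 26 45 70 77 76 77 77 78 78 77 77 76 78 77]
 [28 27 25 25 45 71 75 75 76 77 76 77 78 78 77 76 77 77]
 [26 25 26 46 71 77 77 77 75 77 77 78 77 77 78 78 77 77]
 [26 27 44 71 77 77 77 78 77 76 76 77 78 77 78 78 79 77]
 [26 56 73 76 77 77 77 69 57 39 33 49 72 77 78 78 77 78]
 [57 75 77 76 76 76 78 54 36 33 33 33 49 71 77 78 78 77]
 [74 77 79 77 77 77 67 42 32 33 32 32 40 69 76 78 78 55]
 [77 77 77 78 77 76 76 47 32 34 32 31 38 69 75 77 55 36]
 [78 77 78 77 79 77 76 59 38 33 32 38 69 78 77 55 35 31]
 [77 78 77 77 78 78 80 76 67 64 64 75 78 75 56 35 34 32]
 [75 76 77 77 77 77 79 79 78 76 77 78 78 57 36 33 32 32]
 [77 77 76 78 77 76 76 78 79 77 77 76 56 36 33 31 31 32]
 [77 76 76 77 77 77 76 77 78 78 77 56 37 32 32 32 32 32]
 [76 78 77 76 77 77 76 76 77 77 57 38 33 32 31 31 30 32]]
```

Emit:
drive_tool(
  increments=[
    [0, 0, 0.014, 0, 0, 0, 1],
    [0, 0, 0.028, 0, 0, 0, 1],
    [0, 0, 0.042, 0, 0, 0, 1],
    [0, 0, 0.054, 0, 0, 0, 1],
    [0, 0, 0.062, 0, 0, 0, 1],
    [0, 0, 0.067, 0, 0, 0, 1],
    [0, 0, 0.07, 0, 0, 0, 1],
    [0, 0, 0.072, 0, 0, 0, 1],
    [0, 0, 0.073, 0, 0, 0, 1],
    [0, 0, 0.073, 0, 0, 0, 1],
  ],
)

```text
time: 14.5
ee_pos: [0.483, -0.0781, 0.1174]
orientation: [-3.141, 0.001, 2.986]
force: [-2.6, 0.6, 4.8]
finger_gap: -0.0
grasp_force: 2.3
```

```bash
python3 -c "
from h import *
st()
arc((.4829,-.0785,.1158,2.988),(.513,-.0825),-.155,-.70,0.0,.15,.1158)"
```

```text
time 14.5
q [-2.2970e-01 -1.9670e-01  1.7436e+00 -1.0000e-04  1.5939e+00 -1.6447e+00]
ee_pos [ 0.483  -0.0781  0.1174]
orientation [-3.1415e+00  8.0000e-04  2.9858e+00]
force [-2.5826  0.6491  4.8266]
ft_torque [0.0289 0.4303 0.0303]
finger_gap -0.0002
[-0.0004, 0.0023, 0.0, 0.0409]
[-0.0005, 0.004, 0.0, 0.0804]
[-0.0008, 0.0056, 0.0, 0.1199]
[-0.0011, 0.0072, 0.0, 0.1594]
[-0.0015, 0.0088, 0.0, 0.1989]
[-0.002, 0.0103, 0.0, 0.2384]
[-0.0025, 0.0119, 0.0, 0.2779]
[-0.0032, 0.0134, 0.0, 0.3174]
[-0.0039, 0.0148, 0.0, 0.3569]
[-0.0047, 0.0162, 0.0, 0.3964]
```

Emit:
drive_tool(
  increments=[
    [0, 0, 0.0012, 0, 0, 0, 1],
    [0, 0, 0.0024, 0, 0, 0, 1],
    [0, 0, 0.0024, 0, 0, 0, 1],
    [-0.0004, 0.0023, 0.0024, 0, 0, 0.041, 1],
    [-0.0005, 0.004, 0.0024, 0, 0, 0.08, 1],
    [-0.0008, 0.0056, 0.0024, 0, 0, 0.12, 1],
    [-0.0011, 0.0072, 0.0024, 0, 0, 0.16, 1],
    [-0.0015, 0.0088, 0.0024, 0, 0, 0.2, 1],
    [-0.002, 0.0103, 0.0024, 0, 0, 0.238, 1],
    [-0.0025, 0.0119, 0.0024, 0, 0, 0.278, 1],
  ],
)

```text
time: 15.75
ee_pos: [0.4876, -0.0678, 0.1149]
orientation: [-3.14, 0.003, 2.706]
force: [-1.0, -2.8, 5.2]
finger_gap: 0.001
grasp_force: 2.7
```

```bash
python3 -c "
from h import *
st()
arc((.4872,-.0671,.1148,2.71),(.513,-.0825),-.537,-1.05,.106,.15,.1148)"
```

```text
time 15.75
q [-0.2058 -0.1881  1.7404 -0.0023  1.5871 -1.3407]
ee_pos [ 0.4876 -0.0678  0.1149]
orientation [-3.1399e+00  2.6000e-03  2.7057e+00]
force [-1.0431 -2.7735  5.1901]
ft_torque [-0.6193  0.2035 -0.0318]
finger_gap 0.0014
[-0.0002, 0.0015, 0.0, 0.0463]
[-0.0005, 0.003, 0.0, 0.0932]
[-0.0009, 0.0045, 0.0, 0.1401]
[-0.0013, 0.006, 0.0, 0.187]
[-0.0018, 0.0074, 0.0, 0.2339]
[-0.0024, 0.0089, 0.0, 0.2808]
[-0.0031, 0.0102, 0.0, 0.3277]
[-0.0038, 0.0116, 0.0, 0.3746]
[-0.0046, 0.0129, 0.0, 0.4215]
[-0.0054, 0.0142, 0.0, 0.4684]
```

Emit:
drive_tool(
  increments=[
    [-0.0002, 0.0015, 0.0002, 0, 0, 0.046, 1],
    [-0.0005, 0.003, 0.0003, 0, 0, 0.093, 1],
    [-0.0009, 0.0045, 0.0003, 0, 0, 0.14, 1],
    [-0.0013, 0.006, 0.0003, 0, 0, 0.187, 1],
    [-0.0018, 0.0074, 0.0003, 0, 0, 0.234, 1],
    [-0.0024, 0.0089, 0.0003, 0, 0, 0.281, 1],
    [-0.0031, 0.0102, 0.0003, 0, 0, 0.328, 1],
    [-0.0038, 0.0116, 0.0003, 0, 0, 0.375, 1],
    [-0.0046, 0.0129, 0.0003, 0, 0, 0.422, 1],
    [-0.0054, 0.0142, 0.0003, 0, 0, 0.468, 1],
  ],
)

```text
time: 17.0
ee_pos: [0.4983, -0.0574, 0.1147]
orientation: [-3.141, 0.003, 2.237]
force: [-2.5, -5.5, 6.5]
finger_gap: -0.004
grasp_force: 4.0
```

```bash
python3 -c "
from h import *
st()
arc((.4981,-.0565,.1145,2.242),(.513,-.0825),-1.05,-1.6,.15,.15,.1145)"
```

```text
time 17.0
q [-0.1808 -0.1613  1.7173 -0.0027  1.5841 -0.8472]
ee_pos [ 0.4983 -0.0574  0.1147]
orientation [-3.1406e+00  3.0000e-03  2.2372e+00]
force [-2.5091 -5.5397  6.5462]
ft_torque [-0.8643  0.4665 -0.0324]
finger_gap -0.0042
[-0.0003, 0.0016, 0.0, 0.0554]
[-0.0006, 0.0032, 0.0, 0.1104]
[-0.0011, 0.0048, 0.0, 0.1654]
[-0.0017, 0.0064, 0.0, 0.2204]
[-0.0023, 0.0079, 0.0, 0.2754]
[-0.003, 0.0094, 0.0, 0.3304]
[-0.0038, 0.0108, 0.0, 0.3854]
[-0.0047, 0.0122, 0.0, 0.4404]
[-0.0057, 0.0135, 0.0, 0.4954]
[-0.0067, 0.0148, 0.0, 0.5504]
```

Emit:
drive_tool(
  increments=[
    [-0.0003, 0.0016, 0.0003, 0, 0, 0.055, 1],
    [-0.0006, 0.0032, 0.0003, 0, 0, 0.11, 1],
    [-0.0011, 0.0048, 0.0003, 0, 0, 0.165, 1],
    [-0.0017, 0.0064, 0.0003, 0, 0, 0.22, 1],
    [-0.0023, 0.0079, 0.0003, 0, 0, 0.275, 1],
    [-0.003, 0.0094, 0.0003, 0, 0, 0.33, 1],
    [-0.0038, 0.0108, 0.0003, 0, 0, 0.385, 1],
    [-0.0047, 0.0122, 0.0003, 0, 0, 0.44, 1],
    [-0.0057, 0.0135, 0.0003, 0, 0, 0.495, 1],
    [-0.0067, 0.0148, 0.0003, 0, 0, 0.55, 1],
  ],
)

```text
time: 18.25
ee_pos: [0.5135, -0.0539, 0.1145]
orientation: [-3.141, 0.003, 1.686]
force: [-6.2, -6.2, 7.8]
finger_gap: -0.001
grasp_force: 6.0
```

```bash
python3 -c "
from h import *
st()
arc((.5139,-.0525,.1142,1.692),(.513,-.0825),-1.6,-1.88,.15,.3,.1142)"
```

```text
time 18.25
q [-0.1682 -0.1191  1.6792 -0.0035  1.5812 -0.2839]
ee_pos [ 0.5135 -0.0539  0.1145]
orientation [-3.1409  0.0034  1.6865]
force [-6.1504 -6.2106  7.7645]
ft_torque [-0.9223  0.9653 -0.0366]
finger_gap -0.0009
[-0.0001, 0.0008, 0.0, 0.0134]
[-0.0003, 0.0016, 0.0, 0.0264]
[-0.0005, 0.0024, 0.0, 0.0394]
[-0.0007, 0.0033, 0.0, 0.0524]
[-0.0009, 0.0041, 0.0, 0.0654]
[-0.0012, 0.0049, 0.0, 0.0784]
[-0.0015, 0.0057, 0.0, 0.0914]
[-0.0017, 0.0065, 0.0, 0.1044]
[-0.0021, 0.0072, 0.0, 0.1174]
[-0.0024, 0.008, 0.0, 0.1304]
```

Emit:
drive_tool(
  increments=[
    [-0.0001, 0.0008, 0, 0, 0, 0.013, 1],
    [-0.0003, 0.0016, 0, 0, 0, 0.026, 1],
    [-0.0005, 0.0024, 0, 0, 0, 0.039, 1],
    [-0.0007, 0.0033, 0, 0, 0, 0.052, 1],
    [-0.0009, 0.0041, 0, 0, 0, 0.065, 1],
    [-0.0012, 0.0049, 0, 0, 0, 0.078, 1],
    [-0.0015, 0.0057, 0, 0, 0, 0.091, 1],
    [-0.0017, 0.0065, 0, 0, 0, 0.104, 1],
    [-0.0021, 0.0072, 0, 0, 0, 0.117, 1],
    [-0.0023, 0.0078, 0, 0, 0, 0.13, 1],
  ],
)

```text
time: 19.5
ee_pos: [0.5182, -0.0544, 0.1145]
orientation: [-3.132, 0.002, 1.558]
force: [-23.3, -2.1, 17.0]
finger_gap: 0.001
grasp_force: 16.7
```

Emit:
drive_tool(
  increments=[
    [0.001, -0.004, 0, 0, 0, 0, 1],
    [0.001, -0.0075, 0, 0, 0, 0, 1],
    [0.001, -0.0075, -0.005, 0, 0, 0, 1],
    [0.001, -0.0075, -0.02, 0, 0, 0, 1],
    [0.001, -0.0075, -0.045, 0, 0, 0, 1],
    [0.001, -0.0075, -0.08, 0, 0, 0, 1],
    [-0.03, -0.0075, -0.11, 0, 0, 0, 1],
    [-0.08, -0.0075, -0.13, 0, 0, 0, 1],
    [-0.13, -0.0075, -0.13, 0, 0, 0, 1],
    [-0.18, -0.0075, -0.13, 0, 0, 0, 1],
  ],
)

```text
time: 20.75
ee_pos: [0.5123, -0.2346, 0.2442]
orientation: [3.141, -0.0, 1.56]
force: [0.2, -0.1, 0.1]
finger_gap: 0.001
grasp_force: 0.0
```

Emit:
drive_tool(
  increments=[
    [-0.02, -0.01, 0, 0, 0, 0, 1],
    [-0.05, -0.02, 0, 0, 0, 0, 1],
    [-0.08, -0.03, 0, 0, 0, 0, 1],
    [-0.11, -0.04, 0, 0, 0, 0, 1],
    [-0.14, -0.05, 0, 0, 0, 0, 1],
    [-0.17, -0.06, 0, 0, 0, 0, 1],
    [-0.2, -0.07, 0, 0, 0, 0, 1],
    [-0.2, -0.07, 0, 0, 0, 0, 1],
    [-0.2, -0.07, 0, 0, 0, 0, 1],
    [-0.2, -0.07, 0, 0, 0, 0, 1],
  ],
)

```text
time: 22.0
ee_pos: [0.4407, -0.4316, 0.2438]
orientation: [3.141, -0.0, 1.561]
force: [0.3, -0.2, -0.1]
finger_gap: -0.002
grasp_force: 0.0
```

Run:
```python
from h import *
st()
t=optics.snapshot('top'); crop(t,255,140,410,260,5,'pics/t6.png')
```

```text
time 22.0
q [-8.3020e-01  1.3580e-01  1.1941e+00  4.0000e-04  1.8118e+00 -8.2050e-01]
ee_pos [ 0.4407 -0.4316  0.2438]
orientation [ 3.1414e+00 -3.0000e-04  1.5611e+00]
force [ 0.3361 -0.1515 -0.0736]
ft_torque [ 0.039  -0.0401  0.0161]
finger_gap -0.0017
```

View pics/t6.png

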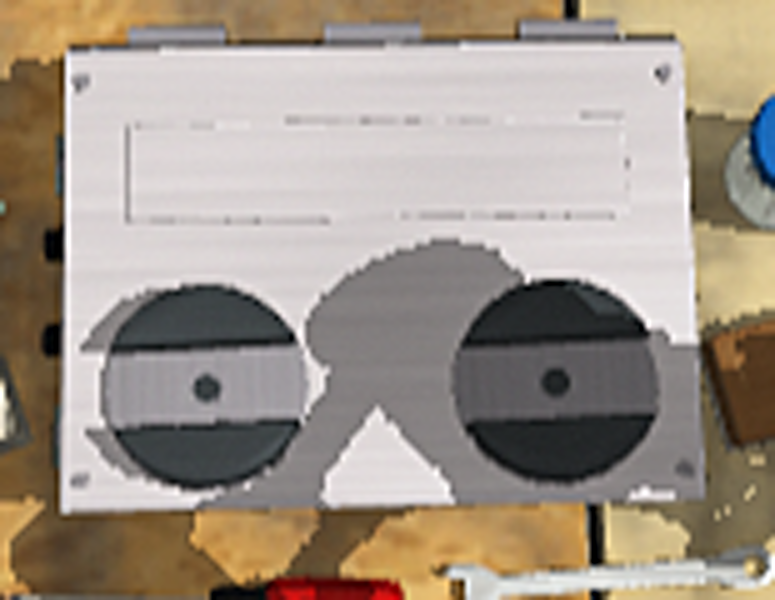

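The picture shows both slots lying left to right, the left one centred at about (207,388) and the right at (556,381). The cover is flat and the bystanders have not moved. I am handing the job in.

```bash
python3 -c "
from cell import order
print(order.job_done())"
```

```text
the job is handed in; nothing more can be done
None
```

I turned both fasteners clockwise to their stops with the cover pressed down; in the last picture it lies shut with nothing touching it, and the job was handed in at about 22 s (no verdict returned).

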